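# Turn the brush round in its pipe holster

### The job

Two sloping pipe holsters on the bench each hold a round brush. One brush was put away the wrong way, bristles down in the pipe: pull it out, turn it end for end and put it back in the same pipe, handle first and all the way in, so that the bristles stick out. Leave the other brush, which is already right, as it is.

Things in the scene. Friction and masses are not known exactly. Their poses are not given: they have to be found in the camera images.
- brush_mid (a point): The brush stored bristles-down: 240 mm long, 120 g; round wooden handle 24 mm across, 150 mm long; steel ferrule 29 mm across, 28 mm long; stiff dark bristle head up to 37 mm across, 62 mm long. The point is on its axis half-way along, on the handle, near its centre of mass; about 45 mm outside the pipe's mouth when fully in, either way round. x runs from butt to bristle tips.
- brush_butt (a point): Centre of the end face of that brush's handle, 120 mm from brush_mid; same axes.
- holster_mouth (a point): Centre of the mouth of the white pipe that holds this brush, 94 mm above the bench. Pipe 46 mm inside, 54 mm outside, 75 mm deep, closed below, fixed on a plywood foot 130 x 90 mm, sloping up 36 degrees from level, mouth facing the robot, up to 20 degrees to either side. Axes: x level, away from the mouth; z up. A brush left in it sags up to 20 degrees below this slope.
- holster_floor (a point): Centre of the pipe's inner floor, on its axis, 75 mm below the mouth along the slope; same axes. The line from here to holster_mouth is the pipe's axis.
- spare_mid (a point): Half-way point of the other brush, of the same make, in a second pipe of the same kind, at least 220 mm to the left or right of the first; already the right way round (handle in the pipe, bristles out). To be left alone. x runs from its butt to its bristle tips.
Mind the look-alikes: they are no part of the job. Leave any blue or green look-alike of the part that bears brush_mid alone.

How it is judged:
At the end, for the whole second after the job is handed in: The brush rests handle-down in the pipe it came from: the centre of its butt within 32 mm of the centre of the pipe's inner floor and its mid-point within 85 mm of the mouth, bristles outside; it is released and still (under 20 mm/s); the other brush lies within 30 mm of where it was (distance between brush_butt and holster_floor below 0.032 m and distance between brush_mid and holster_mouth below 0.085 m and distance of spare_mid from where it was at the start of the episode below 0.03 m and linear speed of brush below 0.02 m/s); the robot touches nothing.
It fails at once if the other brush is disturbed (moved more than 30 mm) (distance of spare_mid from where it was at the start of the episode above 0.03 m).
It also fails if it takes over 40 s, if anything falls off the work surface, if the arm or the gripper's body presses on something with over 40 N, if the wrist force passes 120 N, or if a joint passes its speed limit or range.

### The arm

A 6-joint arm with a two-finger parallel gripper is mounted at the origin on the work surface. World frame = base frame: x ahead of the robot, y to its left, z up, the work surface at z = 0. Lengths are in m, angles in rad, forces in N, time in s.
With the tool pointing down it reaches from about 0.35 to 0.975 m from the base axis. Payload 4.9 kg.
Tool frame: the origin (TCP) lies at the very end of the fingers, on their centre line; the grasp point (between the pads) lies manip.grip_point_offset behind it (manip.grip_point_offset is the distance from the TCP to the grasp point, in m); z points along the fingers, y is the line along which they close (so a half turn about z gives the same grasp; the last joint's range is limited). The gripper opens to 85 mm and grips with 20 to 120 N. Pads are 22 mm wide; open, the fingers measure 114 mm over their backs; the gripper's body (76 mm by 85 mm) begins 54 mm behind the grasp point. The pads swing forward as they close: fully open they stand 13 mm farther back than shut.
Start: joints at [-1.289, 0.053, 1.613, -0, 1.476, -0.119], TCP at [0.244, -0.575, 0.231] pointing down, gripper open.
Joint ranges: [-3.01, 3.01], [-1.01, 2.22], [0.06, 2.58], [-1.02, 4.17], [0.09, 2.62], [-3.14, 3.14]. Speed limits (rad/s): [2.57, 2.57, 3.14, 3.14, 3.14, 3.14].

### API

Orientations are given as a unit quaternion [w, x, y, z].
In Python, from plant import manip gives the robot as it stands.
- The arm moves only by the shell command python3 -m crank 'ROWS' [OPENING]. ROWS is JSON, a list of rows, each an object of numbers: "x", "y", "z": the shift along the tool's x, y, z in cm; "turn": the turn about the tool's z in rad. In form: [{"x": .., "y": .., "z": .., "turn": ..}, ...]. A call has 1 to 5 rows; each row shifts and turns the commanded pose from where the row before left it, along the tool's axes as they then stand; what a row does not reach is not made up. A row lasts 1/10 s, in which the tool goes at most 50 mm and 8.59 degrees, less where a joint would pass 70% of its speed; a pose out of reach is approached as far as the arm can. A call with a gripper value outside its range is refused whole. OPENING is the opening in per cent of the stroke, from 0 (shut) to 100 (fully open), set as the call begins (- or left out, the last holds). The fingers move at their own pace and stop on an object; the grip force is fixed at half the most. Time passes only in rows, so rows that do not move let the fingers close. It gives the time, the measured TCP pose, the force, the opening and the grip force at its end, in the units of the state.
- manip.state(): the state, without advancing time (a new reading comes with each control period).
- manip.grab_frame(name): name is "scene" or "top" or "wrist"; returns (picture, depth): 480x640x3 uint8, red, green, blue; 480x640 float32, m along the optical axis (not along the pixel's ray), 0 where there is no reading.
- manip.camera_model(name): a dict with "mtx" (3x3 intrinsics, pixels), "world_to_cam" (4x4, takes a point from world to camera coordinates). Camera axes: x right, y down, z forward; pixel columns grow to the right and rows downward; lengths in m; the calibration is good to about 2 mm. A picture is of the moment at which its call begins: read the wrist's pose just before it. camera_model takes no time and is no camera call; for the wrist camera it gives the pose at the moment of the call.
- manip.job_done(): hands the job in; it is judged then, once.
The state is a dict: "time": time; "joint_pos": joint angles; "joint_vel": joint speeds; "joint_efforts": joint torques, N m; "tool_pos": TCP position; "tool_rot": TCP orientation; "contact_force": force on the tool from outside, world axes, zero at the start; "ft_torque": the same for the moment, N m; "gripper_width": opening from 0.0 (shut) to 1.0 (fully open); "grasp_force": force on a finger pad.
Only numpy, scipy, OpenCV 4.12 (cv2) and the standard library are available. Lean on these libraries where they do the work, as an engineer would, in place of code of your own. Each camera call takes 0.05 s, during which the arm holds its last target. There are 200 camera calls.

## Working session

There is one attempt and no reset: what is moved stays moved. The work goes in short steps, Python scripts to look and compute and a shell command to move; the robot and the scene stay as the last step left them, time stands still between calls to the robot, and variables do not carry over. Pictures are saved under pics/ and viewed, at most 10 in all, crops included, and the job is handed in when it is done.

```bash
ls; mkdir -p pics; python3 - <<'E'
from plant import manip
import cv2,numpy as np
print(manip.state(),manip.grip_point_offset)
ims=[]
for n in("scene","top"):
    p,d=manip.grab_frame(n); m=manip.camera_model(n); np.savez(f'{n}.npz',p=p,d=d,K=m['mtx'],T=m['world_to_cam'])
    cv2.imwrite(f'pics/{n}.png',p[...,::-1]); print(n,m, (d>0).mean())
E
```

```text
pics
{'time': 0.0, 'joint_pos': array([-1.28898732e+00,  5.33839448e-02,  1.61430675e+00, -1.24164224e-05,
        1.47598869e+00, -1.18986920e-01]), 'joint_vel': array([-0.00151368,  0.00140014,  0.00092177,  0.00099146, -0.00012716,
       -0.0009868 ]), 'joint_efforts': array([-8.87331789e-04, -3.93685055e+01, -3.70178425e+01, -3.33964026e-04,
        6.95966752e-03,  1.39120067e-05]), 'tool_pos': array([ 0.24367395, -0.57486161,  0.23003861]), 'tool_rot': array([-1.03940836e-03,  9.79986785e-01,  1.99059822e-01, -9.10070136e-05]), 'contact_force': array([-0.59004566, -0.13769395, -0.10792738]), 'ft_torque': array([-0.02364208,  0.00583629,  0.00824673]), 'grasp_force': 0.0, 'gripper_width': 0.9982645470494855} 0.0187
scene {'mtx': array([[513.80047719,   0.        , 322.13961158],
       [  0.        , 513.80047719, 230.77961066],
       [  0.        ,   0.        ,   1.        ]]), 'world_to_cam': array([[ 0.0253705 ,  0.99959002, -0.01327101, -0.18322496],
       [ 0.56855907, -0.02534713, -0.82225185, -0.196268  ],
       [-0.82225113,  0.01331558, -0.56896904,  1.63629345],
       [ 0.        ,  0.        ,  0.        ,  1.        ]])} 0.996083984375
top {'mtx': array([[553.16425632,   0.        , 320.19253061],
       [  0.        , 553.16425632, 238.69014227],
       [  0.        ,   0.        ,   1.        ]]), 'world_to_cam': array([[-0.0107173 , -0.99945429, -0.03124516,  0.21403303],
       [-0.98555304,  0.01583982, -0.16862476,  0.55814308],
       [ 0.16902766,  0.02898656, -0.98518497,  1.18236529],
       [ 0.        ,  0.        ,  0.        ,  1.        ]])} 0.9958919270833333
```

View pics/scene.png

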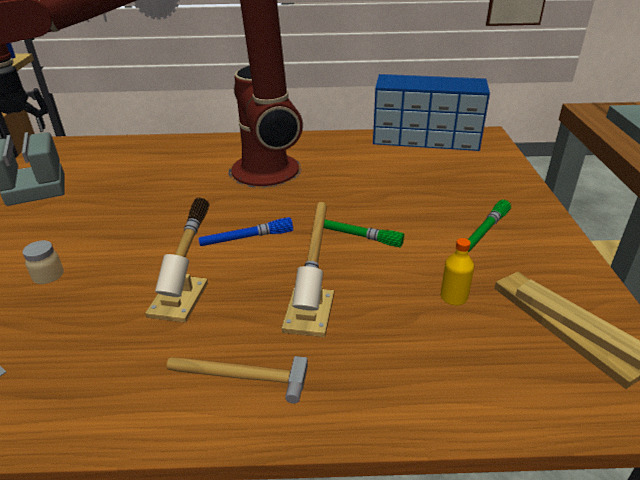

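View pics/top.png

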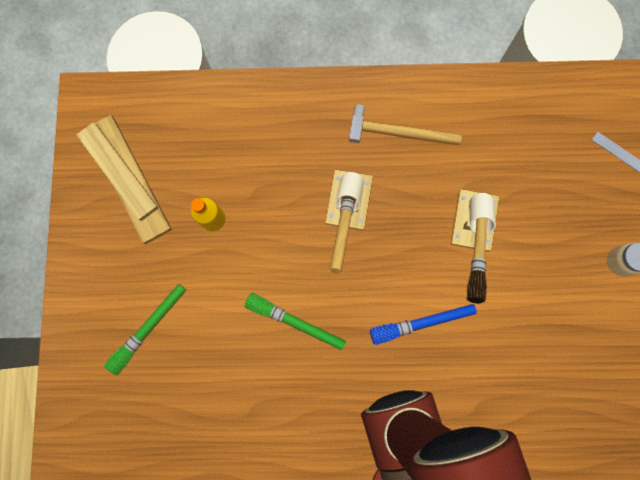

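The scene view shows the target in the middle holster: its butt is at (320,206) and its pipe at (308,285). The spare, with dark bristles, is at (172,272). In the top view the target's butt is at (336,268), its mouth is near (348,200), and the spare is on the right at (480,250). Next I'll measure them from depth.

```bash
cat > h.py <<'E'
import numpy as np
def cloud(f):
    z=np.load(f); d=z['d']; v,u=np.mgrid[:480,:640]
    P=np.stack([u,v,np.ones_like(u)],-1)@np.linalg.inv(z['K']).T*d[...,None]
    T=z['T']; return z['p'].astype(int),(P-T[:3,3])@T[:3,:3]
E
python3 - <<'E'
from h import *
np.set_printoptions(precision=3,suppress=True)
for f,(u0,u1,v0,v1) in(('top.npz',(325,375,165,280)),('scene.npz',(280,340,195,325))):
    p,W=cloud(f); p=p[v0:v1,u0:u1];W=W[v0:v1,u0:u1]
    hi=W[...,2]>.035; sat=p.max(-1)-p.min(-1)
    white=hi&(p.min(-1)>120)&(sat<40); wood=hi&(sat>50)
    print(f,white.sum(),wood.sum(),'table z',np.median(W[W[...,2]<.01][:,2]))
    for n,m in(('white',white),('wood',wood)):
        Q=W[m]; b=np.round(Q[:,0]/.015).astype(int)
        for k in np.unique(b):
            q=Q[b==k]
            if len(q)>8: print(n,len(q),'x',q[:,0].mean(),'y med/min/max',np.median(q[:,1]),q[:,1].min(),q[:,1].max(),'zmax',np.percentile(q[:,2],95),'zmin',q[:,2].min())
E
```

```text
top.npz 468 815 table z -0.00013648089907534284
white 24 x 0.618422534199331 y med/min/max 0.14562401988678483 0.12653469971005363 0.1594886012545392 zmax 0.1092355952654984 zmin 0.07657263381883972
white 74 x 0.6293673466272245 y med/min/max 0.14424896771066412 0.12039321252016047 0.167999709549736 zmax 0.10476394638025494 zmin 0.07318946437814675
white 70 x 0.6462173672428417 y med/min/max 0.14180116018204983 0.119936397949785 0.16780898748544898 zmax 0.11555959580955504 zmin 0.0731138175438797
white 89 x 0.6598576425290921 y med/min/max 0.14135709877856256 0.11693185583008756 0.16313392007904132 zmax 0.11108610248962301 zmin 0.08378175132314387
white 85 x 0.6750331215175955 y med/min/max 0.13666456472999966 0.11401402238366981 0.16048267233890093 zmax 0.09810360593445451 zmin 0.07422277384685116
white 85 x 0.6901086195579857 y med/min/max 0.13397000729025352 0.11361945014450037 0.1580080709708069 zmax 0.08803501511774539 zmin 0.06504563355789174
white 38 x 0.7023677748868925 y med/min/max 0.13571010672098696 0.11990162084470174 0.15114963617226462 zmax 0.07668683711187191 zmin 0.0
[... 4836 characters left out ...]
6639080806 0.13966488112233644 0.16355167705568804 zmax 0.12313252380616502 zmin 0.10563432477606183
wood 78 x 0.6000677093070483 y med/min/max 0.15134450311779546 0.13729390184844406 0.16092172153771517 zmax 0.11633451596089286 zmin 0.09874577786577601
wood 34 x 0.611593033585328 y med/min/max 0.15110006745167487 0.13952543820115376 0.160331342496674 zmax 0.11020688044898248 zmin 0.09330303218567321
wood 24 x 0.644214376494545 y med/min/max 0.1666179759375614 0.12538881200157295 0.1677667964395397 zmax 0.1134542796468363 zmin 0.035007569037452765
wood 27 x 1.461682595890662 y med/min/max 0.1563868076187243 0.1563868076187243 0.1563868076187243 zmax 0.7671870117394055 zmin 0.7671870117394055
```

The brush tilts about 23°, azimuth about -10.4°, with its mid near (.583,.153,.110). The mouth is near (.627,.143,.094). First I'll raise the tool and turn it onto the brush's azimuth.

```bash
cat >> h.py <<'E'
def go(x,y,z,az=None):
    from plant import manip
    from scipy.spatial.transform import Rotation as R
    s=manip.state(); q=s['tool_rot']; r=R.from_quat([*q[1:],q[0]])
    X=r.as_matrix()[:,0]; a=np.degrees(np.arctan2(X[1],X[0]))
    print('t',round(s['time'],2),'tcp',s['tool_pos'].round(4),'az',a.round(1),'j',s['joint_pos'].round(2),'w',s['gripper_width'].round(3),'F',s['contact_force'].round(1),'tz',r.as_matrix()[:,2].round(3))
    print('shift cm',(r.inv().apply(np.array([x,y,z])-s['tool_pos'])*100).round(2), 'turn',None if az is None else round(-np.radians((az-a+180)%360-180),3))
E
python3 -m crank '[{"z":-4,"turn":0.145},{"z":-4,"turn":0.145},{"z":-3,"turn":0.145},{"turn":0.145}]' 100
python3 -c "
from h import *
go(.583,.1535,.2,-10.4)"
```

```text
schema error: expected keys x, y, z, turn
Traceback (most recent call last):
  File "h.py", line 11, in go
    print('t',round(s['time'],2),'tcp',s['tool_pos'].round(4),'az',a.round(1),'j',s['joint_pos'].round(2),'w',s['gripper_width'].round(3),'F',s['contact_force'].round(1),'tz',r.as_matrix()[:,2].round(3))
                                                                                                              ^^^^^^^^^^^^^^^^^^^^^^^^
AttributeError: 'float' object has no attribute 'round'
```

```bash
sed -i "s/s\['gripper_width'\].round(3)/round(s['gripper_width'],3)/" h.py
python3 -m crank '[{"x":0,"y":0,"z":-4,"turn":0.145},{"x":0,"y":0,"z":-4,"turn":0.145},{"x":0,"y":0,"z":-3,"turn":0.145},{"x":0,"y":0,"z":0,"turn":0.145}]' 100
python3 -c "
from h import *
go(.583,.1535,.2,-10.4)"
```

```text
time: 0.5
tool_pos: [0.2444, -0.5772, 0.3479]
tool_rot: [0.005, 0.996, -0.092, 0.002]
contact_force: [0.0, 0.1, -0.5]
gripper_width: 1.004
grasp_force: 0.0
t 0.5 tcp [ 0.2444 -0.5772  0.3479] az -10.6 j [-1.29  0.01  1.47 -0.    1.66  0.47] w 1.004 F [ 0.   0.1 -0.5] tz [ 0.003 -0.009 -1.   ]
shift cm [ 19.77 -78.18  14.19] turn -0.004
```

```bash

python3 -m crank '[{"x":1.2,"y":-4.7,"z":0,"turn":0},{"x":1.2,"y":-4.7,"z":0,"turn":0},{"x":1.2,"y":-4.7,"z":0,"turn":0},{"x":1.2,"y":-4.7,"z":0,"turn":0},{"x":1.2,"y":-4.7,"z":0,"turn":0}]' >/dev/null
python3 -m crank '[{"x":1.2,"y":-4.7,"z":0,"turn":0},{"x":1.2,"y":-4.7,"z":0,"turn":0},{"x":1.2,"y":-4.7,"z":0,"turn":0},{"x":1.2,"y":-4.7,"z":0,"turn":0},{"x":1.2,"y":-4.7,"z":0,"turn":0}]' >/dev/null
python3 -m crank '[{"x":1.2,"y":-4.7,"z":0,"turn":0},{"x":1.2,"y":-4.7,"z":0,"turn":0},{"x":1.2,"y":-4.7,"z":0,"turn":0},{"x":1.2,"y":-4.7,"z":0,"turn":0},{"x":1.2,"y":-4.7,"z":0,"turn":0}]' 
python3 -c "
from h import *
go(.583,.1535,.2,-10.4)
from plant import manip
import cv2
m=manip.camera_model('wrist');p,d=manip.grab_frame('wrist');np.savez('w1.npz',p=p,d=d,K=m['mtx'],T=m['world_to_cam']);cv2.imwrite('pics/w1.png',p[...,::-1])
go(.583,.1535,.2,-10.4)
"
```

```text
time: 2.0
tool_pos: [0.5469, 0.0883, 0.3408]
tool_rot: [0.0, 0.996, -0.089, -0.0]
contact_force: [1.1, -0.4, -0.1]
gripper_width: 1.0
grasp_force: 0.0
t 2.0 tcp [0.5469 0.0883 0.3408] az -10.2 j [ 0.03 -0.16  1.64 -0.    1.66  1.78] w 1.0 F [ 1.1 -0.4 -0.1] tz [-0. -0. -1.]
shift cm [ 2.4  -7.06 14.08] turn 0.003
t 2.05 tcp [0.5483 0.094  0.3399] az -9.9 j [ 0.03 -0.15  1.63  0.01  1.66  1.78] w 1.004 F [-3.4  2.4 -1.2] tz [-0.     0.005 -1.   ]
shift cm [ 2.41 -6.39 14.02] turn 0.008
```

View pics/w1.png

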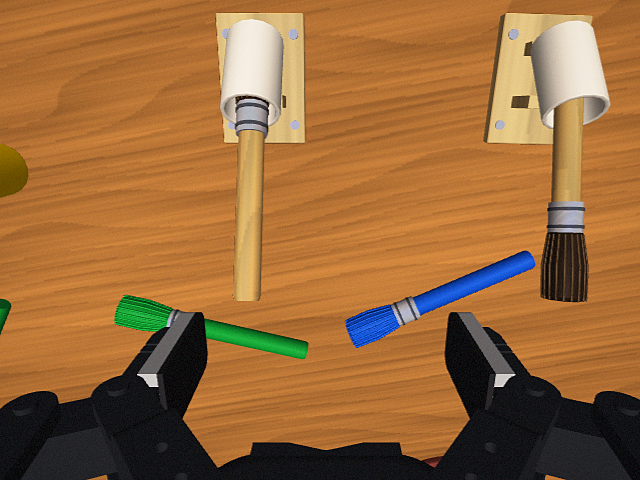

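The wrist view shows the brush vertical in the image, with its butt at (247,298) and its ferrule at the mouth, (252,112). The tool's azimuth therefore matches. One refinement from this view's depth.

```bash
python3 - <<'E'
from h import *
np.set_printoptions(precision=4,suppress=True)
p,W=cloud('w1.npz')
for v in (292,270,240,210,180,150,118,100,85,70,55,40,30,24):
    r=W[v,215:290]; c=p[v,215:290]; ok=r[:,2]>(.055)
    r=r[ok]; print(v,'n',len(r),'centre',(r[0]+r[-1])[:2]/2,'top',r[:,2].max())
E
```

```text
292 n 29 centre [0.5552 0.1265] top 0.4841727866080415
270 n 27 centre [0.5008 0.1654] top 0.15939439057974733
240 n 27 centre [0.5241 0.1609] top 0.14919437789656478
210 n 27 centre [0.5477 0.1565] top 0.1385168600411251
180 n 26 centre [0.5721 0.1521] top 0.12673830452745466
150 n 26 centre [0.5966 0.1477] top 0.11458216657327902
118 n 53 centre [0.6234 0.1432] top 0.10468359673288316
100 n 62 centre [0.6392 0.1413] top 0.11060339323209892
85 n 60 centre [0.6515 0.1369] top 0.1129530651775484
70 n 59 centre [0.6649 0.1355] top 0.10358003335351232
55 n 58 centre [0.6781 0.1321] top 0.09406884266378043
40 n 56 centre [0.6919 0.1306] top 0.08565542476004034
30 n 49 centre [0.7001 0.1299] top 0.07889371282976167
24 n 38 centre [0.6652 0.1093] top 0.4841727866080415
```

```bash

python3 -m crank '[{"x":1.2,"y":-2.0,"z":1,"turn":0},{"x":1.2,"y":-2.0,"z":4,"turn":0},{"x":0,"y":-2,"z":4,"turn":0},{"x":0,"y":0,"z":4,"turn":0},{"x":0,"y":0,"z":3,"turn":0}]' >/dev/null
python3 -c "
from h import *
go(.583,.152,.091,-10.4)"
```

```text
t 2.55 tcp [0.5794 0.1414 0.1774] az -10.2 j [0.11 0.03 1.73 0.   1.39 1.86] w 0.998 F [-0.2 -0.5 -0.1] tz [-0.004 -0.001 -1.   ]
shift cm [ 0.21 -1.12  8.63] turn 0.003
```

```bash

python3 -m crank '[{"x":0,"y":-0.3,"z":2,"turn":0},{"x":0,"y":0,"z":2,"turn":0},{"x":0,"y":0,"z":0,"turn":0},{"x":0,"y":0,"z":0,"turn":0}]' >/dev/null
python3 -c "
from h import *
go(.583,.152,.091,-10.4)"
```

```text
t 2.95 tcp [0.5812 0.1438 0.141 ] az -10.3 j [0.12 0.06 1.76 0.   1.32 1.87] w 0.998 F [ 0.6 -0.1 -0.3] tz [-0.001 -0.    -1.   ]
shift cm [ 0.04 -0.84  5.  ] turn 0.002
```

```bash

python3 -m crank '[{"x":0,"y":-0.8,"z":2,"turn":0},{"x":0,"y":0,"z":2,"turn":0},{"x":0,"y":0,"z":1,"turn":0},{"x":0,"y":0,"z":0,"turn":0},{"x":0,"y":0,"z":0,"turn":0}]' >/dev/null
python3 -m crank '[{"x":0,"y":0,"z":0,"turn":0},{"x":0,"y":0,"z":0,"turn":0},{"x":0,"y":0,"z":0,"turn":0},{"x":0,"y":0,"z":0,"turn":0},{"x":0,"y":0,"z":0,"turn":0}]' 0
python3 -m crank '[{"x":0,"y":0,"z":0,"turn":0},{"x":0,"y":0,"z":0,"turn":0}]'
python3 -c "
from h import *
go(.583,.152,.091,-10.4)"
```

```text
time: 3.95
tool_pos: [0.583, 0.1516, 0.0918]
tool_rot: [0.0, 0.996, -0.09, 0.0]
contact_force: [-1.7, -1.0, 2.8]
gripper_width: 0.265
grasp_force: 58.6
time: 4.15
tool_pos: [0.583, 0.1517, 0.0917]
tool_rot: [0.0, 0.996, -0.09, 0.0]
contact_force: [-0.5, -1.7, 2.1]
gripper_width: 0.261
grasp_force: 58.7
t 4.15 tcp [0.583  0.1517 0.0917] az -10.3 j [ 0.13  0.12  1.78 -0.    1.24  1.88] w 0.261 F [-0.5 -1.7  2.1] tz [ 0. -0. -1.]
shift cm [-0.01 -0.03  0.07] turn 0.002
```

```bash

python3 -m crank '[{"x":-1.8,"y":0,"z":-0.9,"turn":0},{"x":-1.8,"y":0,"z":-0.9,"turn":0},{"x":-1.8,"y":0,"z":-0.9,"turn":0},{"x":-1.8,"y":0,"z":-1,"turn":0},{"x":-1.8,"y":0,"z":-1,"turn":0}]'
python3 -m crank '[{"x":-0.5,"y":0,"z":-1,"turn":0},{"x":0,"y":0,"z":0,"turn":0},{"x":0,"y":0,"z":0,"turn":0}]'
cat > look.py <<'E'
import sys,cv2
from h import *
from plant import manip
go(.583,.152,.091,-10.4)
m=manip.camera_model('scene');p,d=manip.grab_frame('scene');np.savez('s.npz',p=p,d=d,K=m['mtx'],T=m['world_to_cam'])
a,b,c,e=map(int,sys.argv[2:6])
cv2.imwrite(f'pics/{sys.argv[1]}.png',cv2.resize(p[c:e,a:b,::-1],None,fx=2.5,fy=2.5,interpolation=2))
E
python3 look.py s1 200 440 120 350
```

```text
time: 4.65
tool_pos: [0.4933, 0.1679, 0.138]
tool_rot: [-0.0, 0.996, -0.089, -0.0]
contact_force: [-0.4, 0.3, -1.5]
gripper_width: 0.26
grasp_force: 58.9
time: 4.95
tool_pos: [0.49, 0.1686, 0.1483]
tool_rot: [-0.0, 0.996, -0.089, 0.0]
contact_force: [-1.1, 0.5, -2.0]
gripper_width: 0.26
grasp_force: 59.0
t 4.95 tcp [0.49   0.1686 0.1483] az -10.3 j [ 0.19 -0.14  1.94 -0.    1.34  1.94] w 0.26 F [-1.1  0.5 -2. ] tz [ 0.001  0.    -1.   ]
shift cm [ 9.45 -0.02  5.74] turn 0.002
```

View pics/s1.png

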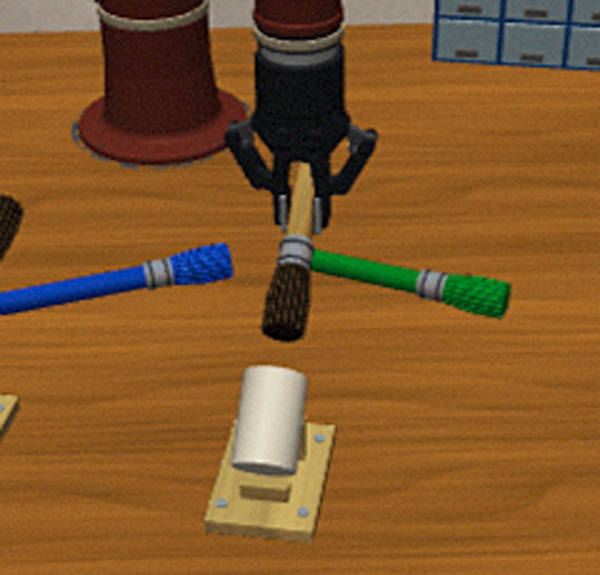

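The brush is out and held at mid, with the pipe empty. Next I'll lever the bristles up on the pipe's rim so the butt tilts down.

```bash

python3 -m crank '[{"x":0,"y":0,"z":-3,"turn":0},{"x":2,"y":0,"z":-2,"turn":0},{"x":3,"y":0,"z":0,"turn":0},{"x":2,"y":0,"z":0,"turn":0},{"x":0,"y":0,"z":2,"turn":0}]' >/dev/null
python3 -m crank '[{"x":0,"y":0,"z":2,"turn":0},{"x":0,"y":0,"z":1,"turn":0},{"x":0,"y":0,"z":1,"turn":0},{"x":0,"y":0,"z":1,"turn":0},{"x":0,"y":0,"z":1,"turn":0}]'
python3 -m crank '[{"x":0,"y":0,"z":1,"turn":0},{"x":0,"y":0,"z":0,"turn":0}]'
python3 look.py s2 200 440 120 350
```

```text
time: 6.0
tool_pos: [0.5591, 0.1566, 0.1189]
tool_rot: [-0.0, 0.996, -0.089, 0.001]
contact_force: [-1.1, 2.0, 3.9]
gripper_width: 0.259
grasp_force: 58.5
time: 6.2
tool_pos: [0.5577, 0.1562, 0.1067]
tool_rot: [0.0, 0.996, -0.089, -0.001]
contact_force: [-0.5, 1.8, 2.8]
gripper_width: 0.258
grasp_force: 58.9
t 6.2 tcp [0.5577 0.1562 0.1067] az -10.3 j [ 0.14  0.05  1.83 -0.    1.26  1.89] w 0.258 F [-0.5  1.8  2.8] tz [-0.001 -0.    -1.   ]
shift cm [ 2.57 -0.04  1.57] turn 0.003
```

View pics/s2.png

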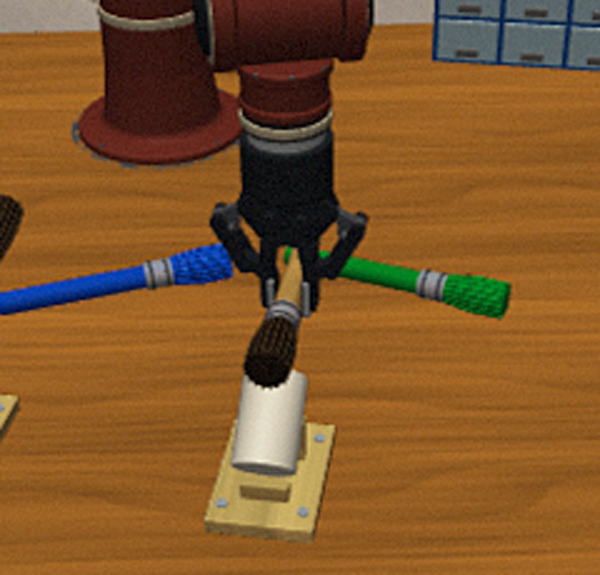

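The brush pivots with little force and its bristles rest on the rim at about (268,375) in the crop. I'll continue down.

```bash

python3 -m crank '[{"x":0,"y":0,"z":1,"turn":0},{"x":0,"y":0,"z":1,"turn":0},{"x":0,"y":0,"z":1,"turn":0},{"x":0,"y":0,"z":1,"turn":0},{"x":0,"y":0,"z":0.7,"turn":0}]'
python3 -m crank '[{"x":0,"y":0,"z":0,"turn":0},{"x":0,"y":0,"z":0,"turn":0}]'
python3 look.py s3 200 440 120 350
python3 - <<'E'
from h import *
p,W=cloud('s.npz'); m=(W[...,0]>.4)&(W[...,0]<.72)&(abs(W[...,1]-.15)<.06)&(W[...,2]>.1)&(p.max(-1)<85)&(W[...,2]<.2)
v,u=np.nonzero(m); 
b=np.round(W[m][:,0]/.01)
for k in np.unique(b):
    q=W[m][b==k]; print(len(q),q.mean(0).round(4),q[:,1].min().round(3),q[:,1].max().round(3),q[:,2].max().round(4))
E
```

```text
time: 6.75
tool_pos: [0.5578, 0.1561, 0.0603]
tool_rot: [0.0, 0.996, -0.09, -0.001]
contact_force: [-0.7, 1.5, 5.0]
gripper_width: 0.259
grasp_force: 64.1
time: 6.95
tool_pos: [0.5563, 0.1561, 0.0598]
tool_rot: [0.0, 0.996, -0.09, -0.002]
contact_force: [-4.1, 1.5, 1.1]
gripper_width: 0.255
grasp_force: 63.7
t 6.95 tcp [0.5563 0.1561 0.0598] az -10.3 j [0.14 0.11 1.85 0.   1.18 1.89] w 0.255 F [-4.1  1.5  1.1] tz [-0.005 -0.    -1.   ]
shift cm [ 2.68 -0.07 -3.13] turn 0.002
30 [0.5415 0.1158 0.134 ] 0.096 0.131 0.1722
102 [0.5516 0.1219 0.1422] 0.094 0.199 0.1678
325 [0.5606 0.1254 0.1425] 0.092 0.202 0.1837
548 [0.5703 0.1677 0.1488] 0.117 0.209 0.1992
214 [0.5776 0.1787 0.1501] 0.124 0.208 0.1995
91 [0.5906 0.1573 0.191 ] 0.132 0.185 0.1998
21 [0.5968 0.1597 0.1722] 0.15 0.17 0.1998
3 [0.6109 0.1608 0.1174] 0.157 0.163 0.1311
1 [0.6239 0.1448 0.1458] 0.145 0.145 0.1458
9 [0.6319 0.1567 0.1401] 0.143 0.163 0.1495
19 [0.642  0.1501 0.1458] 0.129 0.161 0.161
106 [0.6512 0.1407 0.1528] 0.123 0.16 0.1608
153 [0.6598 0.1415 0.1431] 0.123 0.158 0.1591
17 [0.6664 0.1403 0.1361] 0.13 0.152 0.1424
```

View pics/s3.png

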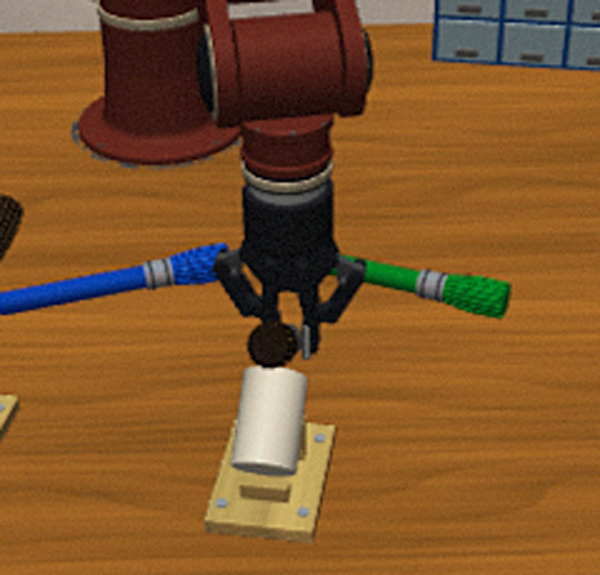

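The brush's bristles now point up at about 33°, with the tip at (.657,.141,.144). Next I'll back off, raise and turn half a turn.

```bash

python3 -m crank '[{"x":-1,"y":0,"z":-2,"turn":0},{"x":-2,"y":0,"z":-3,"turn":0},{"x":-2,"y":0,"z":-3,"turn":0},{"x":-2,"y":0,"z":-3,"turn":0},{"x":-2,"y":0,"z":-3,"turn":0}]' >/dev/null
python3 -m crank '[{"x":0,"y":0,"z":0,"turn":-0.149},{"x":0,"y":0,"z":0,"turn":-0.149},{"x":0,"y":0,"z":0,"turn":-0.149},{"x":0,"y":0,"z":0,"turn":-0.149},{"x":0,"y":0,"z":0,"turn":-0.149}]' >/dev/null
python3 -m crank '[{"x":0,"y":0,"z":0,"turn":-0.149},{"x":0,"y":0,"z":0,"turn":-0.149},{"x":0,"y":0,"z":0,"turn":-0.149},{"x":0,"y":0,"z":0,"turn":-0.149},{"x":0,"y":0,"z":0,"turn":-0.149}]' >/dev/null
python3 -m crank '[{"x":0,"y":0,"z":0,"turn":-0.149},{"x":0,"y":0,"z":0,"turn":-0.149},{"x":0,"y":0,"z":0,"turn":-0.149},{"x":0,"y":0,"z":0,"turn":-0.149},{"x":0,"y":0,"z":0,"turn":-0.149}]' >/dev/null
python3 -m crank '[{"x":0,"y":0,"z":0,"turn":-0.149},{"x":0,"y":0,"z":0,"turn":-0.149},{"x":0,"y":0,"z":0,"turn":-0.149},{"x":0,"y":0,"z":0,"turn":-0.149},{"x":0,"y":0,"z":0,"turn":-0.149}]' >/dev/null
python3 -m crank '[{"x":0,"y":0,"z":0,"turn":-0.149},{"x":0,"y":0,"z":0,"turn":0},{"x":0,"y":0,"z":0,"turn":0},{"x":0,"y":0,"z":0,"turn":0}]'
python3 -c "
from h import *
go(.505,.166,.166,169.6)"
python3 look.py s4 200 440 100 330
python3 - <<'E'
from h import *
p,W=cloud('s.npz'); s=p.max(-1)-p.min(-1)
m=(W[...,0]>.4)&(W[...,0]<.72)&(abs(W[...,1]-.16)<.08)&(W[...,2]>.11)&(s>50)&(W[...,2]<.3)
b=np.round(W[m][:,0]/.01)
for k in np.unique(b):
    q=W[m][b==k]; print(len(q),q.mean(0).round(4),q[:,1].min().round(3),q[:,1].max().round(3),q[:,2].max().round(4))
E
```

```text
time: 9.9
tool_pos: [0.4695, 0.1721, 0.2009]
tool_rot: [-0.0, 0.097, 0.995, -0.0]
contact_force: [-0.0, 0.5, -2.2]
gripper_width: 0.26
grasp_force: 62.9
t 9.9 tcp [0.4695 0.1721 0.2009] az 168.9 j [ 0.2  -0.23  1.93 -0.    1.44 -1.17] w 0.26 F [-0.   0.5 -2.2] tz [-0.001 -0.    -1.   ]
shift cm [-3.6   0.09  3.49] turn -0.013
t 9.9 tcp [0.4695 0.1721 0.2009] az 168.9 j [ 0.2  -0.23  1.93 -0.    1.44 -1.17] w 0.26 F [-0.   0.5 -2.2] tz [-0.001 -0.    -1.   ]
shift cm [-11.53   0.22  10.99] turn 3.129
3 [0.4435 0.1529 0.2594] 0.12 0.171 0.299
33 [0.4511 0.165  0.2479] 0.132 0.181 0.2806
52 [0.4596 0.1739 0.2422] 0.133 0.199 0.2931
61 [0.4701 0.1814 0.2338] 0.163 0.238 0.2968
57 [0.4799 0.1757 0.2265] 0.161 0.238 0.2944
65 [0.4904 0.1803 0.2256] 0.158 0.235 0.2962
58 [0.5001 0.1703 0.2094] 0.156 0.228 0.2837
51 [0.5097 0.1673 0.2017] 0.155 0.177 0.2097
66 [0.5201 0.1649 0.1945] 0.153 0.177 0.2016
55 [0.5304 0.1636 0.1875] 0.15 0.174 0.1975
55 [0.5399 0.1614 0.1807] 0.148 0.172 0.1887
62 [0.55   0.1594 0.1738] 0.146 0.169 0.1828
56 [0.56   0.1569 0.1672] 0.146 0.167 0.1764
35 [0.5679 0.1568 0.1627] 0.146 0.164 0.1707
7 [0.6425 0.1368 0.1139] 0.127 0.154 0.1154
4 [0.6462 0.1464 0.1149] 0.136 0.16 0.1172
```

View pics/s4.png

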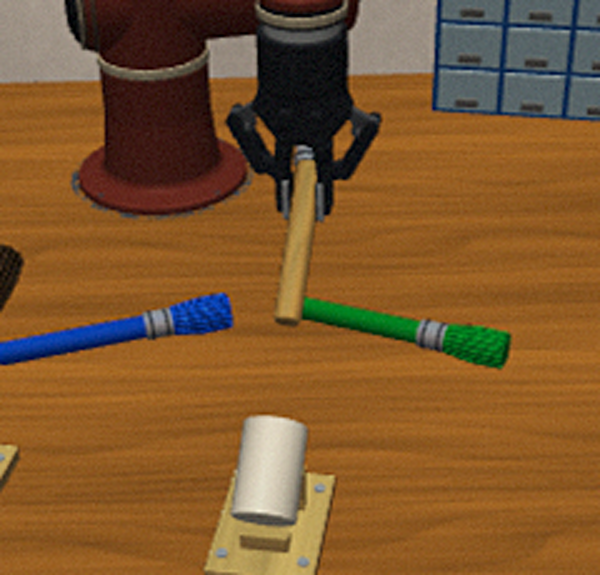

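The butt points down toward the pipe, at (287,318) in the crop, with a tilt of about 33° and its position at (.568,.155,.155). It needs to drop 1.7 cm onto the pipe axis, then go in along the slope.

```bash

python3 -m crank '[{"x":0,"y":0,"z":1.7,"turn":0},{"x":-1.5,"y":0,"z":1.1,"turn":0},{"x":-1.5,"y":0,"z":1.1,"turn":0},{"x":-1.5,"y":0,"z":1.1,"turn":0},{"x":0,"y":0,"z":0,"turn":0}]'
python3 look.py s5 240 400 180 330
python3 - <<'E'
from h import *
p,W=cloud('s.npz'); s=p.max(-1)-p.min(-1)
m=(W[...,0]>.53)&(W[...,0]<.72)&(abs(W[...,1]-.16)<.05)&(W[...,2]>.07)&(s>50)&(W[...,2]<.2)
b=np.round(W[m][:,0]/.01)
for k in np.unique(b):
    q=W[m][b==k]; print(len(q),q.mean(0).round(4),q[:,1].min().round(3),q[:,1].max().round(3),q[:,2].max().round(4))
E
```

```text
time: 10.45
tool_pos: [0.5138, 0.1631, 0.1495]
tool_rot: [-0.001, 0.097, 0.995, -0.001]
contact_force: [-0.0, -0.4, -2.1]
gripper_width: 0.259
grasp_force: 62.9
t 10.45 tcp [0.5138 0.1631 0.1495] az 168.9 j [ 0.17 -0.09  1.89 -0.    1.34 -1.21] w 0.259 F [-0.  -0.4 -2.1] tz [-0.003 -0.001 -1.   ]
shift cm [-7.02  0.25  5.83] turn 3.129
26 [0.5326 0.1639 0.1645] 0.15 0.172 0.17
60 [0.5404 0.161  0.1596] 0.148 0.171 0.1678
57 [0.5504 0.1576 0.1519] 0.145 0.169 0.1612
56 [0.5606 0.1574 0.1461] 0.143 0.167 0.1567
59 [0.5694 0.1554 0.1388] 0.143 0.166 0.1475
59 [0.5799 0.1534 0.1325] 0.14 0.164 0.1417
63 [0.5903 0.1507 0.1258] 0.138 0.161 0.1376
62 [0.6    0.149  0.1183] 0.135 0.159 0.1294
63 [0.6096 0.1477 0.1119] 0.135 0.157 0.1193
1 [0.6295 0.1187 0.1018] 0.119 0.119 0.1018
12 [0.6414 0.1427 0.111 ] 0.125 0.168 0.1162
5 [0.6469 0.1586 0.0976] 0.138 0.168 0.1169
4 [0.659  0.1652 0.0727] 0.165 0.165 0.0771
```

View pics/s5.png

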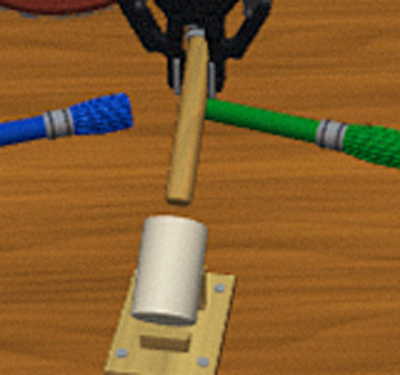

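The butt sits right in front of the mouth, at (180,200) against a rim at (175,222), and on the pipe axis within about 2 mm. Inserting now.

```bash

python3 -m crank '[{"x":-1.2,"y":0,"z":0.87,"turn":0},{"x":-1.2,"y":0,"z":0.87,"turn":0},{"x":-1.2,"y":0,"z":0.87,"turn":0},{"x":-1.2,"y":0,"z":0.87,"turn":0},{"x":0,"y":0,"z":0,"turn":0}]'
python3 -c "
from h import *
go(.587,.151,.0965)"
```

```text
time: 11.0
tool_pos: [0.5609, 0.1544, 0.1161]
tool_rot: [-0.001, 0.096, 0.995, -0.0]
contact_force: [-0.4, -0.6, -0.5]
gripper_width: 0.258
grasp_force: 62.9
t 11.0 tcp [0.5609 0.1544 0.1161] az 169.0 j [ 0.14  0.05  1.81 -0.    1.28 -1.24] w 0.258 F [-0.4 -0.6 -0.5] tz [-0.001 -0.    -1.   ]
shift cm [-2.63  0.16  1.95] turn None
```

```bash

python3 -m crank '[{"x":-0.8,"y":0,"z":0.6,"turn":0},{"x":-0.8,"y":0,"z":0.6,"turn":0},{"x":-0.7,"y":0,"z":0.5,"turn":0},{"x":0,"y":0,"z":0,"turn":0}]'
python3 -m crank '[{"x":-0.4,"y":0,"z":0.3,"turn":0},{"x":0,"y":0,"z":0,"turn":0}]'
python3 -c "
from h import *
go(.587,.151,.0965)"
```

```text
time: 11.4
tool_pos: [0.5838, 0.1499, 0.0987]
tool_rot: [-0.001, 0.096, 0.995, -0.0]
contact_force: [-0.2, 0.1, -1.7]
gripper_width: 0.259
grasp_force: 62.9
time: 11.6
tool_pos: [0.5876, 0.1493, 0.0962]
tool_rot: [-0.0, 0.096, 0.995, -0.0]
contact_force: [-1.0, -0.3, -0.8]
gripper_width: 0.261
grasp_force: 62.9
t 11.6 tcp [0.5876 0.1493 0.0962] az 169.0 j [ 0.13  0.13  1.77 -0.    1.25 -1.25] w 0.261 F [-1.  -0.3 -0.8] tz [-0. -0. -1.]
shift cm [ 0.1   0.15 -0.03] turn None
```

```bash

python3 -m crank '[{"x":-0.3,"y":0,"z":0.2,"turn":0},{"x":0,"y":0,"z":0,"turn":0}]'
python3 -m crank '[{"x":-0.3,"y":0,"z":0.2,"turn":0},{"x":0,"y":0,"z":0,"turn":0}]'
```

```text
time: 11.8
tool_pos: [0.5906, 0.1488, 0.0944]
tool_rot: [-0.0, 0.096, 0.995, 0.0]
contact_force: [-0.3, 0.1, -1.8]
gripper_width: 0.262
grasp_force: 62.9
time: 12.0
tool_pos: [0.5906, 0.1492, 0.0937]
tool_rot: [-0.004, 0.096, 0.995, 0.0]
contact_force: [-14.9, 1.9, 13.1]
gripper_width: 0.258
grasp_force: 64.0
```

Contact with the floor reads about 20 N, so the brush is fully in. Releasing and moving straight up.

```bash

python3 -m crank '[{"x":0.2,"y":0,"z":-0.1,"turn":0},{"x":0,"y":0,"z":0,"turn":0},{"x":0,"y":0,"z":0,"turn":0}]' >/dev/null
python3 -m crank '[{"x":0,"y":0,"z":0,"turn":0},{"x":0,"y":0,"z":0,"turn":0},{"x":0,"y":0,"z":0,"turn":0},{"x":0,"y":0,"z":0,"turn":0},{"x":0,"y":0,"z":0,"turn":0}]' 100
python3 -m crank '[{"x":0,"y":0,"z":-2,"turn":0},{"x":0,"y":0,"z":-3,"turn":0},{"x":0,"y":0,"z":-4,"turn":0},{"x":0,"y":0,"z":-4,"turn":0},{"x":0,"y":0,"z":-4,"turn":0}]'
python3 -m crank '[{"x":0,"y":0,"z":0,"turn":0},{"x":0,"y":0,"z":0,"turn":0},{"x":0,"y":0,"z":0,"turn":0},{"x":0,"y":0,"z":0,"turn":0},{"x":0,"y":0,"z":0,"turn":0}]'
python3 look.py s6 140 420 130 350
python3 - <<'E'
from h import *
p,W=cloud('s.npz'); s=p.max(-1)-p.min(-1)
m=(W[...,0]>.4)&(W[...,0]<.64)&(abs(W[...,1]-.16)<.05)&(W[...,2]>.07)&(W[...,2]<.22)
b=np.round(W[m][:,0]/.01)
for k in np.unique(b):
    q=W[m][b==k]; print(len(q),q.mean(0).round(4),q[:,1].min().round(3),q[:,1].max().round(3),q[:,2].max().round(4),p[m][b==k].mean(0).round())
E
```

```text
time: 12.8
tool_pos: [0.5916, 0.1485, 0.0935]
tool_rot: [0.0, 0.096, 0.995, -0.0]
contact_force: [-0.0, -0.3, 0.2]
gripper_width: 1.0
grasp_force: 0.0
time: 13.3
tool_pos: [0.5913, 0.1486, 0.265]
tool_rot: [0.0, 0.096, 0.995, -0.0]
contact_force: [0.1, 0.1, 0.2]
gripper_width: 0.999
grasp_force: 0.0
time: 13.8
tool_pos: [0.5908, 0.1485, 0.2615]
tool_rot: [-0.002, 0.096, 0.995, -0.0]
contact_force: [-0.3, 1.1, -0.6]
gripper_width: 0.998
grasp_force: 0.0
t 13.8 tcp [0.5908 0.1485 0.2615] az 169.0 j [ 0.12  0.    1.62 -0.    1.53 -1.25] w 0.998 F [-0.3  1.1 -0.6] tz [-0.003 -0.    -1.   ]
shift cm [ 0.78  0.21 17.06] turn 3.131
16 [0.4727 0.1684 0.1449] 0.155 0.191 0.1516 [76. 49. 23.]
58 [0.4806 0.1747 0.1457] 0.152 0.191 0.1538 [52. 35. 19.]
52 [0.4901 0.1725 0.143 ] 0.152 0.188 0.1509 [45. 32. 19.]
72 [0.5    0.17   0.1397] 0.149 0.188 0.1494 [42. 31. 18.]
75 [0.5101 0.1685 0.1361] 0.149 0.185 0.1454 [41. 30. 18.]
69 [0.5201 0.166  0.1313] 0.149 0.181 0.1398 [44. 31. 19.]
49 [0.53   0.1643 0.1282] 0.149 0.178 0.135 [71. 64. 60.]
55 [0.5399 0.1632 0.1247] 0.147 0.175 0.1323 [113. 111. 112.]
65 [0.551  0.1602 0.1198] 0.144 0.173 0.1283 [95. 92. 91.]
52 [0.5597 0.1583 0.1162] 0.144 0.17 0.1233 [138. 110.  65.]
41 [0.5699 0.1563 0.1125] 0.144 0.168 0.1196 [152. 118.  58.]
45 [0.5801 0.1554 0.1099] 0.142 0.165 0.1161 [155. 120.  61.]
46 [0.5899 0.1533 0.1058] 0.139 0.163 0.1111 [153. 118.  59.]
47 [0.5999 0.1507 0.1029] 0.137 0.161 0.1101 [156. 120.  61.]
45 [0.6097 0.1498 0.0997] 0.137 0.16 0.1062 [159. 124.  63.]
31 [0.6191 0.1479 0.0987] 0.137 0.158 0.1041 [166. 131.  65.]
4 [0.6311 0.1176 0.0979] 0.116 0.119 0.1008 [130. 116.  96.]
10 [0.6379 0.127  0.1057] 0.119 0.168 0.1117 [163. 148. 127.]
```

View pics/s6.png

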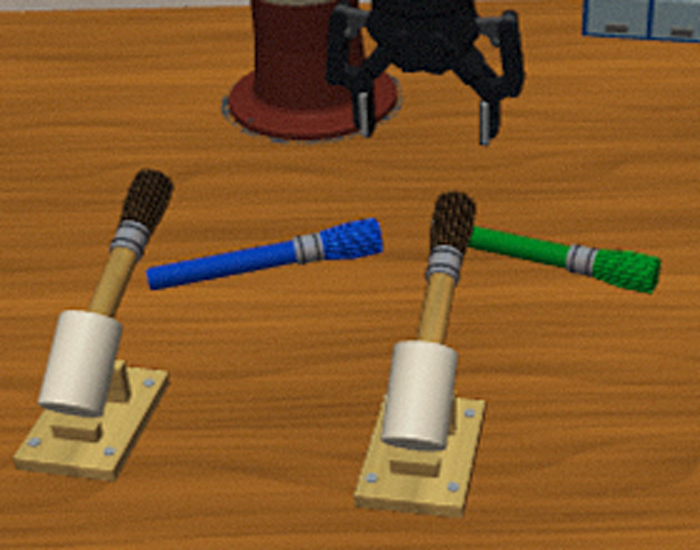

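The picture shows the brush bristles-out in its own pipe, tips at (455,200) and ferrule at (443,262). The handle's end is about 77 mm outside the mouth, so it is fully in. The spare, at (82,360), is unmoved and the gripper is clear.

```bash
python3 -c "
from plant import manip
print(manip.job_done())"
```

```text
the job is handed in; nothing more can be done
None
```

The brush is turned end for end and back in its own pipe, handle first and fully in, with the bristles out; the other brush looks unmoved in the last picture, and the job is handed in at about 14 s (no verdict was returned).

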